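# Seal the bead canister with its click-stop cap

## Task

Put the loose orange cap fully down onto the square brass stub of the bead canister without ramming it. Then turn the cap clockwise until its ratchet clicks once, stop there before it clicks again, and let go, leaving the cap on and everything else on the table where it is.

Things in the scene. Friction and masses are not known exactly. Their poses are not given: they have to be found in the camera images.
- cap: The loose orange cap, standing on the table, 72 to 126 g, 48 mm high. Origin: centre of the underside; z up. Lower 18 mm: square skirt 46 x 46 mm with a square socket in its underside, 24 x 24 mm, 16 mm deep, mouth bevelled 3 mm, sides parallel to the cap's x and y axes. It fits the 22 mm stub in any of four yaws, about 1 mm clearance a side, about 5 degrees of play each way.
- stub_top (a point): Top centre of the 22 x 22 mm square brass stub, 13 mm above the seat; x and y axes along its sides. Turns clockwise seen from above, with 0.05 N m drag, for an unknown 0.4 to 3 rad until its screw is home. Then torque climbs to 0.3 to 0.4 N m, falls away and, 15 degrees past home, the ratchet slips on (a click); one more click every 30 degrees. It stays where left; counterclockwise unscrews.
- seat (a point): Centre of the collar's flat top face, 96 mm above the table, z up, on the stub's axis. The cap's skirt rests on it when the cap is fully down (the cap's origin is then at this point).
- telltale_tip (a point): Top of a small red pin, 6 mm across, 42.5 mm off the stub's axis in the collar's sloping edge. It stands 1 mm above the level of the seat at the start and rises 1.5 mm with every ratchet click (not while the screw is only running in).
- sorting_tray: Bystander: lime plastic tray with six wells of beads, 130 x 170 x 24 mm, loose; origin under its centre.
- reamer: Bystander: steel bead reamer, 155 mm long along its x axis, 14 mm thick, loose on the table.
- crimper: Bystander: aluminium lever crimper, 155 mm long along its x axis, 72 mm wide, 16 mm high, loose on the table.
- cap_top (a point): Centre of the cap's white-disc top, 48 mm above its underside, axes parallel to the cap's. The grip is the hexagon in the upper 30 mm: 40 mm across flats, 46 mm across corners, flats 23 mm wide; the three pairs of parallel flats face the cap's y axis and the directions 60 degrees either side of it.
- collar: Fixed aluminium collar on the canister, 94 mm across below and 80 mm across its flat top, 16 mm high; origin at the centre of its underside, 80 mm above the table. The blue ceramic canister under it, 107 mm across, is fixed to the table.
- door_pull (a point): Bystander: small steel pull on the sliding door of the fixed white caddy (124 x 124 x 105 mm), 15 mm off the caddy's front face, 52 mm above the table.
Not all that is in view belongs to the job. There is more than one size of the cap; the one meant has the size given above.

How it is judged:
By the outcome, as a careful person would: the job done as asked, in the order asked, and still so for the second after the job is handed in, with the robot touching nothing.
It also fails if it takes over 72 s, if anything falls off the work surface, if the arm or the gripper's body presses on something with over 40 N, if the wrist force passes 120 N, or if a joint passes its speed limit or range.

## Robot

A 6-joint arm with a two-finger parallel gripper is mounted at the origin on the work surface. World frame = base frame: x ahead of the robot, y to its left, z up, the work surface at z = 0. Lengths are in mm, angles in rad, forces in N, time in s.
With the tool pointing down it reaches from about 275 to 1000 mm from the base axis. Payload 8.4 kg.
Tool frame: the origin (TCP) lies at the very end of the fingers, on their centre line; the grasp point (between the pads) lies 19 mm behind it; z points along the fingers, y is the line along which they close (so a half turn about z gives the same grasp; the last joint's range is limited). The gripper opens to 85 mm and grips with 20 to 120 N. Pads are 22 mm wide; open, the fingers measure 114 mm over their backs; the gripper's body (76 mm by 85 mm) begins 54 mm behind the grasp point. The pads swing forward as they close: fully open they stand 13 mm farther back than shut.
Start: joints at [-1.153, 0.353, 1.633, -0, 1.155, -0.002], TCP at [254.735, -570.734, 193.481] pointing down, gripper open.
Joint ranges: [-2.63, 2.63], [-0.92, 2.1], [0.06, 2.66], [-1.3, 4.44], [0, 2.69], [-3.02, 3.02]. Speed limits (rad/s): [2.22, 2.22, 2.79, 3.14, 3.14, 3.14].

## Interface

Orientations are given as [roll, pitch, yaw] about the fixed x, y, z axes, in that order (R = Rz(yaw) Ry(pitch) Rx(roll)).
In Python, from rig import sensors, grab_frame, camera_params, order gives the robot as it stands. The module is installed in compiled form; this text tells all that it offers.
- The arm moves only by the tool move_arm, never from a script. Its argument "motion" is a list of rows, each a list of 7 numbers: the turn, a rotation vector about the tool's x, y, z in rad, then the shift along the tool's x, y, z in m, then the finger opening in m, from 0 to 0.0854. A call has 1 to 8 rows; each row is the pose to reach, as a shift and turn from the pose commanded when the call began, along the tool's axes at that moment; what a row does not reach only later rows make up. A row lasts 1/8 s, in which the tool goes at most 62.5 mm and 10.7 degrees, less where a joint would pass 70% of its speed; a pose out of reach is approached as far as the arm can. A call with a gripper value outside its range is refused whole. The fingers move at their own pace and stop on an object; "grip_force" is the grip in N (left out, the last holds). Time passes only in rows, so rows that repeat a pose let the fingers close. It gives the time, the measured TCP pose, the force, the opening and the grip force at its end, in the units of the state.
- sensors.sense(): the state, without advancing time (a new reading comes with each control period).
- grab_frame(name): name is "scene" or "top"; returns (picture, depth): 400x640x3 uint8, red, green, blue; 400x640 float32, mm along the optical axis (not along the pixel's ray), 0 where there is no reading.
- camera_params(name): a dict with "camera_matrix" (3x3 intrinsics, pixels), "world_from_camera" (4x4, takes a point from camera to world coordinates). Camera axes: x right, y down, z forward; pixel columns grow to the right and rows downward; lengths in mm; the calibration is good to about 2 mm. A picture is of the moment at which its call begins. camera_params takes no time and is no camera call.
- order.sign_off(): hands the job in; it is judged then, once.
The state is a dict: "clock": time; "qpos": joint angles; "qvel": joint speeds; "joint_efforts": joint torques, N m; "eef_pos": TCP position; "tcp_rot": TCP orientation; "contact_force": force on the tool from outside, world axes, zero at the start; "wrist_torque": the same for the moment, N m; "opening": opening from 0.0 (shut) to 1.0 (fully open); "grasp_force": force on a finger pad.
Only numpy, scipy, OpenCV 4.12 (cv2) and the standard library are available. Lean on these libraries where they do the work, as an engineer would, in place of code of your own. Each camera call takes 0.05 s, during which the arm holds its last target. There are 200 camera calls.

## Working session

There is one attempt and no reset: what is moved stays moved. The work goes in short steps, Python scripts to look and compute and a tool call to move; the robot and the scene stay as the last step left them, time stands still between calls to the robot, and variables do not carry over. Pictures are saved under pics/ and viewed, at most 10 in all, crops included, and the job is handed in when it is done.

Besides the shell and the picture viewer there is one more tool, called after ">>>" as name(argument=value, ...) on one line, values as JSON. move_arm: Moves the arm, as the interface text tells. Its arguments: {"type":"object","properties":{"motion":{"type":"array","items":{"type":"array","items":{"type":"number"}}},"grip_force":{"type":"number"}},"required":["motion"]}

```bash
mkdir -p pics
python3 - <<'E'
from rig import sensors, grab_frame, camera_params
import cv2, numpy as np
for n in("scene","top"):
    p,d=grab_frame(n); cv2.imwrite(f"pics/{n}0.png",p[:,:,::-1]); np.savez(f"{n}0.npz",p=p,d=d)
    c=camera_params(n); print(n,np.round(c["camera_matrix"],1).tolist(),np.round(c["world_from_camera"],3).tolist())
s=sensors.sense(); print(s)
E
```

```text
scene [[430.7, 0.0, 320.3], [0.0, 430.7, 188.9], [0.0, 0.0, 1.0]] [[0.845, 0.445, -0.298, 901.084], [0.535, -0.703, 0.468, -533.285], [-0.002, -0.555, -0.832, 969.121], [0.0, 0.0, 0.0, 1.0]]
top [[426.7, 0.0, 322.8], [0.0, 426.7, 206.2], [0.0, 0.0, 1.0]] [[0.012, -0.992, 0.128, 444.114], [-1.0, -0.013, -0.006, -20.507], [0.007, -0.128, -0.992, 1187.165], [0.0, 0.0, 0.0, 1.0]]
{'clock': 0.1, 'qpos': array([-1.15336469e+00,  3.53541545e-01,  1.63406155e+00, -2.79394507e-05,
        1.15523740e+00, -2.37114128e-03]), 'qvel': array([-0.0002307 , -0.00388629, -0.00109292,  0.00197127, -0.00111037,
        0.00012318]), 'joint_efforts': array([ 6.23506367e-04, -6.06359053e+01, -3.42819285e+01,  2.41806617e-05,
        3.98394870e-03,  2.02529100e-05]), 'eef_pos': array([ 254.54822411, -570.28304098,  192.85936128]), 'tcp_rot': array([-3.14034476e+00,  2.25885786e-05,  4.19814088e-01]), 'contact_force': array([ 0.34770426, -0.21376626,  0.79030308]), 'wrist_torque': array([-0.01426279, -0.01157246,  0.01972986]), 'grasp_force': 0.0, 'opening': 0.9992913439652271}
```

View pics/scene0.png

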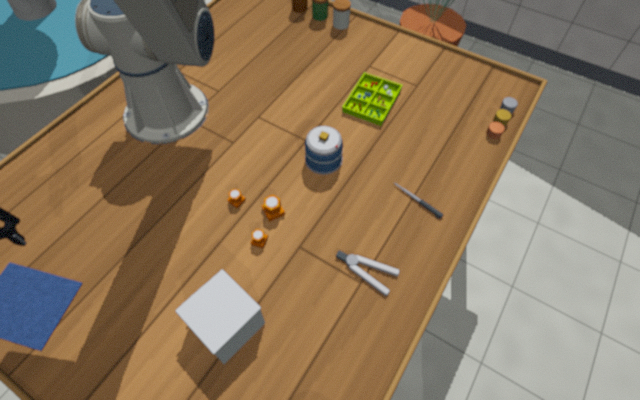

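View pics/top0.png

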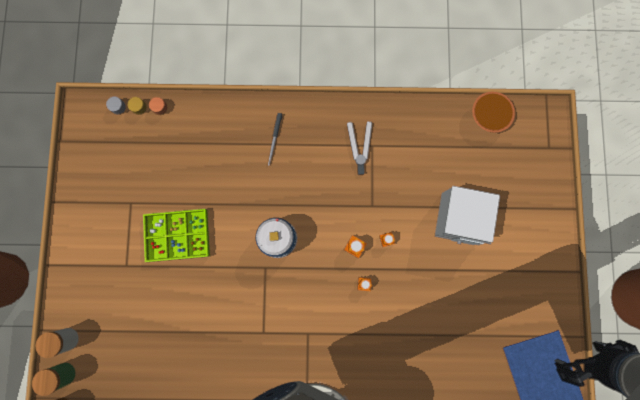

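The scene view shows the canister at (323,150) with its brass stub at (323,136). There are three orange caps, at (235,198), (273,208) and (259,238). In the top view the same caps are at (365,284), (356,245) and (388,239), with the canister at (275,237). I'll measure the caps and make an enlarged crop.

```bash
cat > h.py <<'E'
import numpy as np, cv2
from rig import camera_params
def K(n):
    c=camera_params(n); return np.array(c["camera_matrix"]),np.array(c["world_from_camera"])
def ray(n,uv):
    k,T=K(n); d=T[:3,:3]@np.linalg.inv(k)@np.array([uv[0],uv[1],1.]); return T[:3,3],d
def onplane(n,uv,z):
    o,d=ray(n,uv); return o+d*(z-o[2])/d[2]
def tri(a,b):
    (o,d),(p,e)=ray("scene",a),ray("top",b); d=d/np.linalg.norm(d);e=e/np.linalg.norm(e)
    s=np.linalg.lstsq(np.c_[d,-e],p-o,rcond=None)[0]; A=o+s[0]*d;B=p+s[1]*e
    return (A+B)/2,np.linalg.norm(A-B)
def cloud(n,d):
    k,T=K(n); v,u=np.mgrid[:400,:640]; P=np.stack([(u-k[0,2])/k[0,0]*d,(v-k[1,2])/k[1,1]*d,d],-1)
    return P@T[:3,:3].T+T[:3,3]
def blobs(m,amin=4):
    n,l,s,c=cv2.connectedComponentsWithStats(m.astype(np.uint8)); return [(l==i,s[i],c[i]) for i in range(1,n) if s[i,4]>=amin]
E
python3 - <<'E'
from h import *
W={}
for n in("scene","top"):
    f=np.load(n+"0.npz");p,d=f["p"],f["d"];hsv=cv2.cvtColor(p,cv2.COLOR_RGB2HSV);C=cloud(n,d)
    x0,y0,x1,y1=(215,180,300,255) if n=="scene" else (340,225,405,300)
    R=np.zeros((400,640),bool);R[y0:y1,x0:x1]=1
    org=R&(hsv[...,0]<16)&(hsv[...,1]>190)&(hsv[...,2]>140); wh=R&(hsv[...,1]<90)&(hsv[...,2]>170)
    for m,s,c in blobs(org,15): print(n,"orange",s,c.round(1),"ztop",np.percentile(C[m][:,2],[5,50,95]).round(0), "xy",np.percentile(C[m][:,:2],[2,98],axis=0).round(0).tolist())
    for m,s,c in blobs(wh,8): print(n,"white",s,c.round(1),np.median(C[m],0).round(1)); W.setdefault(n,[]).append(c)
    # brass
    x0,y0,x1,y1=(300,120,350,150) if n=="scene" else (258,220,295,255)
    R[:]=0;R[y0:y1,x0:x1]=1
    br=R&(hsv[...,0]>10)&(hsv[...,0]<30)&(hsv[...,1]>90)
    for m,s,c in blobs(br,8): print(n,"brass",s,c.round(1),np.median(C[m],0).round(1),np.percentile(C[m][:,2],[5,95]).round(0))
W0=W["scene"];W1=W["top"]
for a in W0:
    for b in W1:
        q,e=tri(a,b)
        if e<8: print("tri",a.round(1),b.round(1),q.round(1),round(e,1))
a=np.load("top0.npz")["p"][222:300,335:410];b=np.load("scene0.npz")["p"][115:255,215:350]
a=cv2.resize(a,None,fx=5.2,fy=5.2,interpolation=cv2.INTER_CUBIC);b=cv2.resize(b,None,fx=3,fy=3,interpolation=cv2.INTER_CUBIC)
o=np.zeros((425,800,3),np.uint8);o[:a.shape[0],:a.shape[1]]=a;o[:b.shape[0],395:395+b.shape[1]]=b[:, :405]
cv2.imwrite("pics/crop1.png",o[:,:,::-1])
E
```

```text
scene white [230 190   9   8  56] [234.2 193.4] [ 385.5 -140.1   36.8]
scene white [266 197  12  10 100] [271.4 201.6] [ 487.9 -114.4   49.1]
scene white [253 230  10   9  68] [257.4 234.2] [ 508.9 -202.9   36.1]
scene brass [300 120  50  30 690] [325.9 129.8] [451.8 203.1   0.7] [-3.  4.]
scene brass [320 132   8   9  53] [323.4 135.8] [510.1  94.1 109. ] [101. 112.]
top orange [380 233  14  14  61] [384.3 238.9] ztop [ 9. 16. 36.] xy [[488.0, -223.0], [524.0, -185.0]]
top orange [344 236  19  22 122] [352.6 247.2] ztop [12. 19. 49.] xy [[459.0, -132.0], [513.0, -89.0]]
top orange [358 278  14  13  78] [363.4 283.9] ztop [ 5. 17. 37.] xy [[369.0, -161.0], [400.0, -125.0]]
top white [385 235   8   8  49] [388.3 238.6] [ 506.  -204.5   34.9]
top white [351 241  11  11  92] [356.  245.7] [ 485.7 -116.4   47.6]
top white [362 281   8   8  50] [365.2 284.3] [ 385.5 -141.9   34.7]
top brass [258 220   7   7  25] [259.9 221.9] [553.5 150.2  -1.8] [-6.  0.]
top brass [286 220   9   8  34] [291.5 222. ] [552.1  58.5  -1.3] [-4.  3.]
top brass [270 232   9   9  69] [273.7 235.8] [506.   96.2 107.1] [103. 110.]
top brass [258 248   7   7  25] [259.9 252.1] [464.8 145.3  -2.7] [-5. 54.]
top brass [289 249   6   6  21] [292.3 252.3] [466.   54.   -2.3] [-5. -1.]
tri [234.2 193.4] [365.2 284.3] [ 385.8 -141.1   37.5] 2.4
tri [271.4 201.6] [356.  245.7] [ 487.1 -115.5   49.5] 2.2
tri [257.4 234.2] [388.3 238.6] [ 507.7 -203.8   37. ] 2.1
```

View pics/crop1.png

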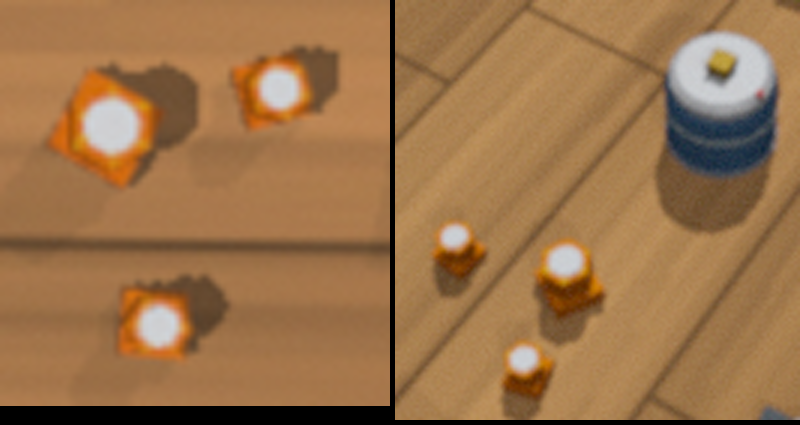

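The three caps in the top view are (356,245), (388,239) and (365,284). Triangulation puts their tops at 49.5, 37 and 37.5 mm. Only the big one at (356,245), scene (271,202), matches the 48 mm cap, and the crop confirms it is the large one. The red pin is at about scene (337,147). Next I'll measure the yaws of the cap and stub.

Run:
```python
from h import *
f=np.load("top0.npz");p,d=f["p"],f["d"]
def rect(n,roi,fn,z):
    p=np.load(n+"0.npz")["p"];x0,y0,x1,y1=roi;S=8
    big=cv2.resize(p[y0:y1,x0:x1],None,fx=S,fy=S,interpolation=cv2.INTER_CUBIC);m=fn(cv2.cvtColor(big,cv2.COLOR_RGB2HSV)).astype(np.uint8)
    c=max(cv2.findContours(m,cv2.RETR_EXTERNAL,cv2.CHAIN_APPROX_NONE)[0],key=cv2.contourArea)[:,0,:]
    w=np.array([onplane(n,((u+.5)/S-.5+x0,(v+.5)/S-.5+y0),z)[:2] for u,v in c],np.float32)
    r=cv2.minAreaRect(w);print(n,"rect",np.round(r[0],1),np.round(r[1],1),"yaw mod90",round(r[2]%90,1))
cap=lambda h:((h[...,0]<16)&(h[...,1]>190)&(h[...,2]>140))|((h[...,1]<90)&(h[...,2]>150))
rect("top",(340,230,374,264),cap,18); 
br=lambda h:(h[...,0]>10)&(h[...,0]<35)&(h[...,1]>80)
rect("top",(266,228,283,244),br,109); rect("scene",(316,129,331,146),br,107)
q,e=tri((323.4,135.2),(273.9,235.8));print("stub tri",q.round(1),e)
# hexagon: radial profile round the white disc
T=K("top")[1];k=K("top")[0];Ri=np.linalg.inv(T)
def pix(n,P):
    k,T=K(n);q=np.linalg.inv(T)@np.r_[P,1];q=k@q[:3];return q[:2]/q[2]
c=onplane("top",(356.0,245.7),48);print("disc centre",c)
hsv=cv2.cvtColor(p,cv2.COLOR_RGB2HSV)
for ch,I in(("R",p[...,0]),("G",p[...,1]),("hue",hsv[...,0])):
  for r in(19,20.5,22,23.5):
    a=np.arange(0,360,5);uv=np.array([pix("top",c+np.array([r*np.cos(t),r*np.sin(t),0])) for t in np.radians(a)],np.float32)
    v=cv2.remap(I.astype(np.float32),uv[:,0][None],uv[:,1][None],cv2.INTER_LINEAR)[0]
    F=np.mean(v*np.exp(-6j*np.radians(a)));print(ch,r,"amp6",round(abs(F)*2,1),"peak at",round(np.degrees(np.angle(F))/6%60,1))
a=p[232:262,340:374];cv2.imwrite("pics/cap_big.png",cv2.resize(a,None,fx=16,fy=16,interpolation=cv2.INTER_CUBIC)[:,:,::-1])
```

```text
top rect [ 485.9 -117.2] [47.2 46.9] yaw mod90 60.6
top rect [506.4  96.7] [21.8 23. ] yaw mod90 6.6
scene rect [509.3  96.7] [22.3 26.6] yaw mod90 5.3
stub tri [507.5  97.  107.5] 2.794115047979724
disc centre [ 486.31775562 -116.4925916    48.        ]
R 19 amp6 6.0 peak at 58.1
R 20.5 amp6 9.4 peak at 57.4
R 22 amp6 6.7 peak at 53.8
R 23.5 amp6 5.6 peak at 42.9
G 19 amp6 12.2 peak at 58.9
G 20.5 amp6 11.6 peak at 58.7
G 22 amp6 7.5 peak at 57.6
G 23.5 amp6 2.9 peak at 49.7
hue 19 amp6 1.4 peak at 58.3
hue 20.5 amp6 1.3 peak at 59.0
hue 22 amp6 0.8 peak at 60.0
hue 23.5 amp6 0.4 peak at 0.2
```

View pics/cap_big.png

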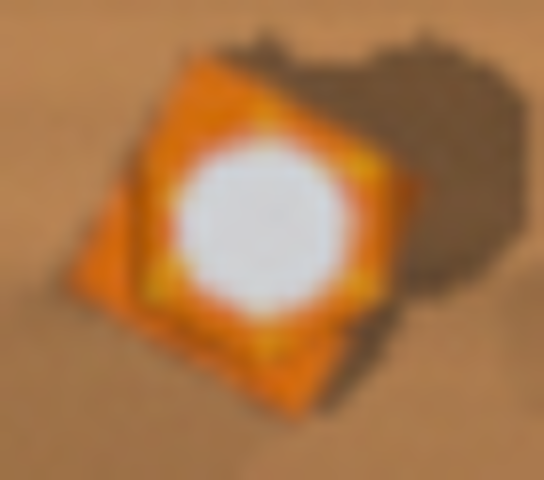

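The enlarged crop shows hexagon corners pointing straight up and down in the image, at about (267,110) and (267,345). Hexagon and skirt together give a cap yaw of about 60.5°, and the stub yaw is about 6° mod 90. I'll grasp with tool yaw 120.5°, so a +35.5° turn will match the stub.

>>> move_arm(motion=[[0,0,-1.684,0.3974,-0.3202,0.03,0.085],[0,0,-1.684,0.3974,-0.3202,0.03,0.085],[0,0,-1.684,0.3974,-0.3202,0.03,0.085],[0,0,-1.684,0.3974,-0.3202,0.03,0.085],[0,0,-1.684,0.3974,-0.3202,0.03,0.085],[0,0,-1.684,0.3974,-0.3202,0.03,0.085],[0,0,-1.684,0.3974,-0.3202,0.03,0.085],[0,0,-1.684,0.3974,-0.3202,0.03,0.085]], grip_force=40)

```text
clock: 1.1
eef_pos: [482.6, -124.4, 164.0]
tcp_rot: [3.141, 0.0, 1.926]
contact_force: [-0.3, -0.7, -0.4]
opening: 0.997
grasp_force: 0.0
```

```bash
cat > go.py <<'E'
# usage: go.py x y z yaw_deg -> shift to command
import sys,numpy as np
from rig import sensors
from scipy.spatial.transform import Rotation as R
s=sensors.sense();r=R.from_euler("xyz",s["tcp_rot"])
print("t",round(s["clock"],2),"pos",s["eef_pos"].round(1),"rpy",np.degrees(s["tcp_rot"]).round(2),"F",s["contact_force"].round(1),"M",s["wrist_torque"].round(3),"open",round(s["opening"]*85.4,1),"grip",round(s["grasp_force"],1),"q6",s["qpos"][5].round(2),"qv",abs(s["qvel"]).max().round(3))
if len(sys.argv)>4:
    t=np.array(list(map(float,sys.argv[1:5])));g=R.from_euler("xyz",[np.pi,0,np.radians(t[3])])
    print("turn",(r.inv()*g).as_rotvec().round(4),"shift",(r.inv().apply(t[:3]-s["eef_pos"])/1000).round(4))
E
python3 go.py 486.9 -116 80 120.5
```

```text
t 1.1 pos [ 482.6 -124.4  164. ] rpy [1.7999e+02 1.0000e-02 1.1035e+02] F [-0.3 -0.7 -0.4] M [-0.009 -0.021 -0.   ] open 85.1 grip 0.0 q6 -0.61 qv 0.998
turn [ 1.000e-04  2.000e-04 -1.772e-01] shift [0.0064 0.007  0.084 ]
```

>>> move_arm(motion=[[0,0,0,0,0,0,0.085],[0,0,0,0,0,0,0.085]])

```text
clock: 1.35
eef_pos: [481.7, -126.3, 163.9]
tcp_rot: [-3.141, -0.0, 1.92]
contact_force: [-0.5, -0.7, 0.8]
opening: 0.996
grasp_force: 0.0
```

```bash
python3 go.py 486.9 -116 80 120.5
```

```text
t 1.35 pos [ 481.7 -126.3  163.9] rpy [-1.7995e+02 -1.0000e-02  1.1000e+02] F [-0.5 -0.7  0.8] M [-0.058 -0.042 -0.001] open 85.1 grip 0.0 q6 -0.61 qv 0.034
turn [-0.0008 -0.0002 -0.1833] shift [0.0079 0.0085 0.0839]
```

Next I move over the cap and lower the TCP to z=60, with the fingertips beside the hexagon. Then it goes down to z=22.

>>> move_arm(motion=[[0,0,-0.1833,0.0079,0.0085,0.04,0.085],[0,0,-0.1833,0.0079,0.0085,0.084,0.085],[0,0,-0.1833,0.0079,0.0085,0.11,0.085],[0,0,-0.1833,0.0079,0.0085,0.13,0.085],[0,0,-0.1833,0.0079,0.0085,0.14,0.085],[0,0,-0.1833,0.0079,0.0085,0.14,0.085],[0,0,-0.1833,0.0079,0.0085,0.14,0.085]])

```text
clock: 2.22
eef_pos: [487.8, -116.6, 24.9]
tcp_rot: [3.141, 0.001, 2.102]
contact_force: [0.1, -0.2, 1.0]
opening: 0.998
grasp_force: 0.0
```

```bash
python3 go.py 486.9 -116 22 120.5;  python3 - <<'E'
from rig import grab_frame
import cv2
p,_=grab_frame("top");q,_=grab_frame("scene")
a=cv2.resize(p[190:300,300:410],(400,400));b=cv2.resize(q[150:260,220:330],(400,400))
cv2.imwrite("pics/g1.png",cv2.hconcat([a,b])[:,:,::-1])
E
```

```text
t 2.23 pos [ 487.8 -116.6   24.9] rpy [1.7995e+02 5.0000e-02 1.2045e+02] F [ 0.1 -0.2  1. ] M [-0.032  0.016 -0.015] open 85.2 grip 0.0 q6 -0.77 qv 0.008
turn [ 0.0008  0.0009 -0.0009] shift [ 0.001  -0.0005  0.0029]
```

View pics/g1.png

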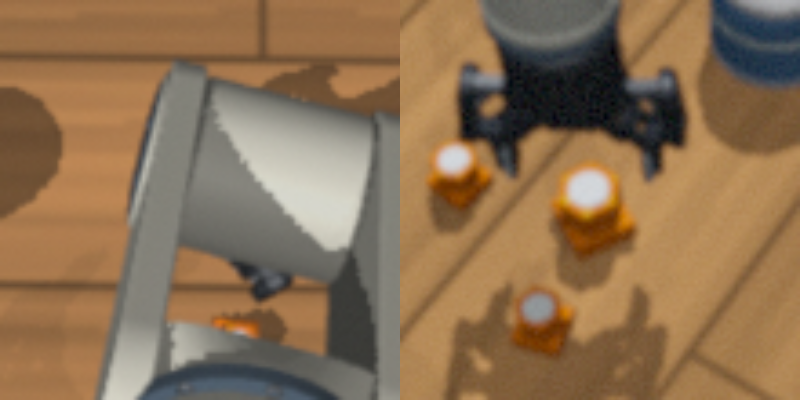

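The picture shows the gripper with its fingertips above and behind the cap: scene tips at (250,197) and (290,198), disc at (272,203). That looks higher than the readings say, so I'll check by projection and with a fresh frame.

Run:
```python
from h import *
from rig import sensors,grab_frame
s=sensors.sense();e=s["eef_pos"];print(s["clock"],e,s["qpos"].round(3))
y=np.array([.862,.507,0])
k,T=K("scene")
def pix(P):
    q=k@(np.linalg.inv(T)@np.r_[P,1])[:3];return (q[:2]/q[2]).round(1)
for nm,P in(("tip+",e+42*y+[0,0,13]),("tip-",e-42*y+[0,0,13]),("body",e+[0,0,73])):print(nm,pix(P))
q,d=grab_frame("scene");C=cloud("scene",d);hsv=cv2.cvtColor(q,cv2.COLOR_RGB2HSV)
dark=(hsv[...,2]<45);R=np.zeros_like(dark);R[150:215,225:315]=1
P=C[dark&R&(C[...,2]>20)];print(len(P),np.percentile(P,[1,5,50,95],axis=0).round(0).tolist())
low=P[P[:,2]<np.percentile(P[:,2],8)];print(low.round(0)[:20].tolist())
cv2.imwrite("pics/g2.png",cv2.resize(q[100:260,200:360],(600,600))[:,:,::-1])
```

```text
2.325 [ 487.88763228 -116.33983024   24.94991879] [-0.237  0.4    2.027 -0.     0.713 -0.769]
tip+ [288.  204.9]
tip- [255. 204.]
body [269.1 191.4]
859 [[436.0, -160.0, 105.0], [441.0, -156.0, 127.0], [513.0, -135.0, 177.0], [549.0, -92.0, 236.0]]
[[442.0, -133.0, 128.0], [519.0, -86.0, 130.0], [527.0, -80.0, 128.0], [443.0, -135.0, 126.0], [520.0, -87.0, 126.0], [523.0, -87.0, 129.0], [524.0, -85.0, 127.0], [526.0, -84.0, 128.0], [529.0, -83.0, 129.0], [531.0, -82.0, 129.0], [443.0, -136.0, 123.0], [525.0, -87.0, 127.0], [538.0, -89.0, 131.0], [438.0, -152.0, 126.0], [539.0, -90.0, 130.0], [436.0, -159.0, 130.0], [439.0, -156.0, 129.0], [441.0, -152.0, 124.0], [442.0, -150.0, 123.0], [454.0, -148.0, 130.0]]
```

View pics/g2.png

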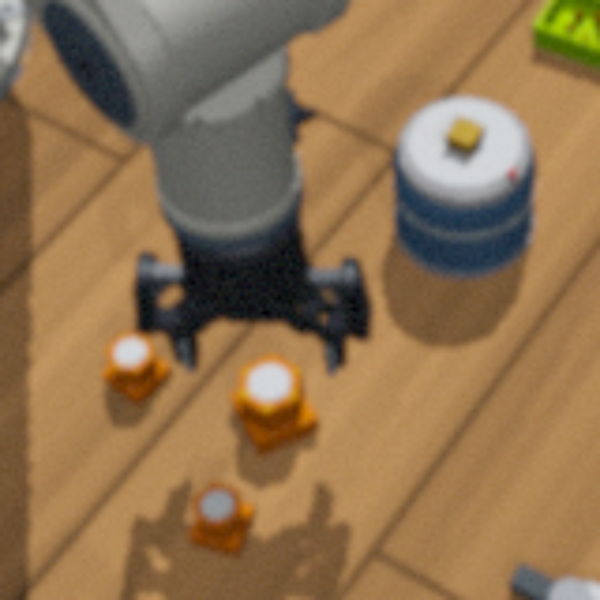

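Run:
```python
from h import *
from rig import sensors
def lows(n,d,p,c,r,zmin):
    C=cloud(n,d);hsv=cv2.cvtColor(p,cv2.COLOR_RGB2HSV)
    m=(d>0)&(np.hypot(C[...,0]-c[0],C[...,1]-c[1])<r)&(C[...,2]>zmin)&(hsv[...,2]<70)
    P=C[m];print(n,len(P),"z pct",np.percentile(P[:,2],[1,5,10,25,50,75]).round(0), "xy mean of lowest",P[P[:,2]<np.percentile(P[:,2],10)].mean(0).round(0))
for n in("scene","top"):
    f=np.load(n+"0.npz");lows(n,f["d"],f["p"],(254.5,-570.3),90,60)
from rig import grab_frame
q,d=grab_frame("scene");lows("scene",d,q,(487.9,-116.3),90,60)
# fingertips: now (pixels 249.3,197.3)/(289,197.8) - depth around
C=cloud("scene",d)
for u,v in((249,196),(289,196)):print(C[v-5:v+3,u-3:u+4,2].round(0).astype(int).tolist())
f=np.load("top0.npz")
cv2.imwrite("pics/s0.png",cv2.hconcat([cv2.resize(f["p"][300:400,500:640],(420,300)),cv2.resize(np.load("scene0.npz")["p"][180:280,0:120],(360,300))])[:,:,::-1])
```

```text
scene 496 z pct [251. 258. 263. 282. 299. 313.] xy mean of lowest [ 240. -527.  257.]
top 2676 z pct [253. 278. 299. 330. 378. 425.] xy mean of lowest [ 259. -569.  277.]
scene 1516 z pct [ 99. 126. 131. 156. 210. 257.] xy mean of lowest [ 488. -122.  121.]
[[105, 105, 111, 116, 111, 103, 92], [99, 103, 108, 108, 107, 104, 94], [99, 97, 103, 102, 105, 102, 87], [95, 93, 90, 99, 98, 100, 89], [2, 86, 87, 96, 93, 96, 86], [4, -3, 86, 90, 91, 92, 85], [1, 2, 4, 85, 86, 84, 80], [4, 0, -1, 2, 83, 82, 82]]
[[113, 122, 120, 120, 120, 120, 103], [112, 112, 115, 106, 111, 109, 99], [108, 108, 112, 105, 102, 103, 98], [1, 104, 103, 98, 99, 100, 95], [-2, 99, 99, 96, 92, 94, 92], [2, 95, 97, 98, 88, 89, 90], [1, 92, 90, 91, 85, 84, -1], [2, 85, 88, 87, 1, 4, 4]]
```

View pics/s0.png

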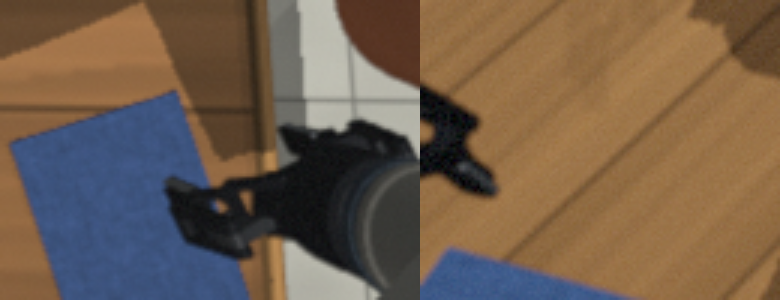

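The fingertips read about 57 mm above the reported TCP, both at the start (251 vs 193) and now (82 vs 25). Opening the fingers explains only 13 mm of that. I'll treat this as a constant reporting offset, trust the cameras, and measure the xy offset too.

```bash
cat > tips.py <<'E'
from h import *
from rig import sensors,grab_frame
s=sensors.sense();e=s["eef_pos"];q,d=grab_frame("scene");C=cloud("scene",d);hsv=cv2.cvtColor(q,cv2.COLOR_RGB2HSV)
m=(d>0)&(np.hypot(C[...,0]-e[0],C[...,1]-e[1])<85)&(C[...,2]>60)&(hsv[...,2]<80)
a=s["tcp_rot"][2];X=np.array([np.cos(a),np.sin(a)]);Y=np.array([np.sin(a),-np.cos(a)])
P=C[m];r=P[:,:2]-e[:2];x,y,z=r@X,r@Y,P[:,2]
for sg in(1,-1):
    k=(sg*y>10)
    zz=z[k];lo=zz<np.sort(zz)[20]
    print("side",sg,"lowest z",np.sort(zz)[[0,3,8,15]].round(0),"x_t",np.median(x[k][lo]).round(1),"y_t range",np.percentile(y[k][lo],[5,95]).round(1))
print(e.round(1))
E
python3 tips.py
```

```text
side 1 lowest z [ 86.  92.  97. 106.] x_t -6.8 y_t range [46.5 54. ]
side -1 lowest z [84. 86. 91. 99.] x_t -8.7 y_t range [-54.1 -42.7]
[ 487.7 -116.1   24.8]
```

>>> move_arm(motion=[[0,0,0,0.001,-0.0005,0.01,0.085],[0,0,0,0.001,-0.0005,0.022,0.085],[0,0,0,0.001,-0.0005,0.03,0.085],[0,0,0,0.001,-0.0005,0.03,0.085],[0,0,0,0.001,-0.0005,0.03,0.085]])

```text
clock: 3.1
eef_pos: [486.4, -115.4, -5.9]
tcp_rot: [-3.141, -0.0, 2.103]
contact_force: [0.5, -0.0, 0.4]
opening: 0.993
grasp_force: 0.0
```

```bash
sed -i 's/>60)/>35)/' tips.py; python3 tips.py; python3 go.py
python3 - <<'E'
from rig import grab_frame
import cv2
q,_=grab_frame("scene")
cv2.imwrite("pics/g3.png",cv2.resize(q[150:250,210:330],(720,600),interpolation=cv2.INTER_CUBIC)[:,:,::-1])
E
```

```text
side 1 lowest z [54. 63. 71. 79.] x_t -7.4 y_t range [45.9 55.9]
side -1 lowest z [58. 60. 64. 67.] x_t -6.9 y_t range [-52.4 -42.4]
[ 486.4 -115.4   -5.9]
t 3.15 pos [ 486.6 -115.5   -5.7] rpy [1.7999e+02 1.0000e-02 1.2050e+02] F [-0.3 -0.5  0.3] M [-0.008  0.008  0.041] open 84.5 grip 0.0 q6 -0.77 qv 0.005
```

View pics/g3.png

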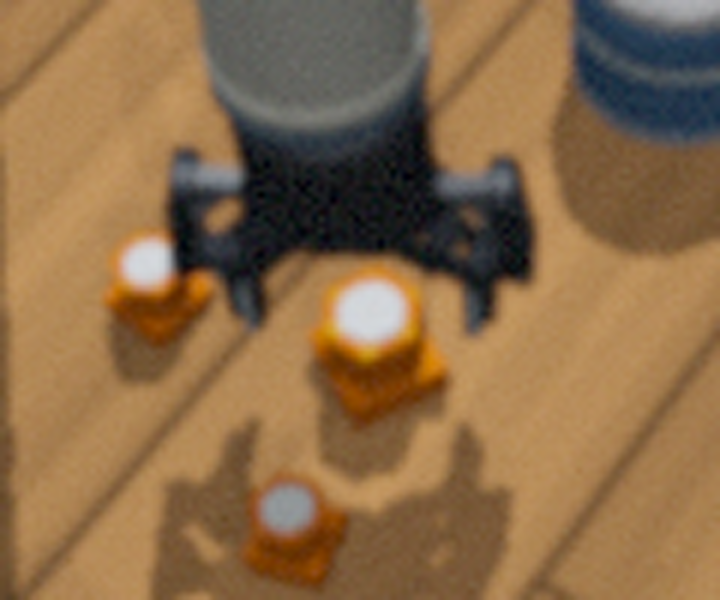

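The crop confirms the tips are just above the disc's height, straddling the cap: tips at (250,325) and (475,325), disc at (370,315). The real tips sit about 58 mm above the reading. I'll go down another 20 mm and close.

>>> move_arm(motion=[[0,0,0,0,0,0.01,0.085],[0,0,0,0,0,0.02,0.085],[0,0,0,0,0,0.02,0.06],[0,0,0,0,0,0.02,0.05],[0,0,0,0,0,0.02,0.045],[0,0,0,0,0,0.02,0.03],[0,0,0,0,0,0.02,0.03],[0,0,0,0,0,0.02,0.03]], grip_force=40)

```text
clock: 4.2
eef_pos: [492.0, -115.4, -21.5]
tcp_rot: [3.133, 0.006, 2.102]
contact_force: [0.4, 11.3, 46.8]
opening: 0.465
grasp_force: 76.6
```

```bash
python3 go.py
```

```text
t 4.2 pos [ 492.  -115.4  -21.5] rpy [179.53   0.32 120.42] F [ 0.4 11.3 46.8] M [ 1.631  0.262 -0.271] open 39.7 grip 76.6 q6 -0.77 qv 0.001
```

The hexagon is gripped on its flats (39.7 mm), but the tips swung down onto the skirt and are pushing with 47 N. I'll open, rise 8 mm, and close again.

>>> move_arm(motion=[[0,0,0,0,0,0,0.055],[0,0,0,0,0,-0.008,0.055],[0,0,0,0,0,-0.008,0.055],[0,0,0,0,0,-0.008,0.045],[0,0,0,0,0,-0.008,0.03],[0,0,0,0,0,-0.008,0.03],[0,0,0,0,0,-0.008,0.03]], grip_force=40)

```text
clock: 5.08
eef_pos: [486.5, -115.5, -17.8]
tcp_rot: [3.141, 0.0, 2.103]
contact_force: [-0.5, -0.1, 5.2]
opening: 0.464
grasp_force: 40.8
```

```bash
python3 go.py
```

```text
t 5.08 pos [ 486.5 -115.5  -17.8] rpy [179.99   0.   120.49] F [-0.5 -0.1  5.2] M [ 0.094 -0.004 -0.044] open 39.7 grip 40.8 q6 -0.77 qv 0.002
```

>>> move_arm(motion=[[0,0,0,0,0,-0.03,0.03],[0,0,0,0,0,-0.09,0.03],[0,0,0,0,0,-0.14,0.03],[0,0,-0.15,0.04,0.03,-0.15,0.03],[0,0,-0.3,0.08,0.059,-0.15,0.03],[0,0,-0.45,0.12,0.088,-0.15,0.03],[0,0,-0.6,0.15,0.11,-0.15,0.03],[0,0,-0.62,0.16,0.117,-0.15,0.03]])

```text
clock: 6.08
eef_pos: [505.6, 83.5, 131.6]
tcp_rot: [-3.141, -0.001, 2.726]
contact_force: [-0.0, -0.2, -1.1]
opening: 0.463
grasp_force: 40.8
```

>>> move_arm(motion=[[0,0,0,0,0,0,0.03],[0,0,0,0,0,0,0.03]])

```text
clock: 6.32
eef_pos: [505.7, 80.8, 131.9]
tcp_rot: [-3.141, -0.0, 2.721]
contact_force: [0.4, 1.0, -0.7]
opening: 0.459
grasp_force: 40.8
```

```bash
python3 go.py 507.5 97 122 156
cat > skirt.py <<'E'
from h import *
from rig import sensors,grab_frame
import sys
nm=sys.argv[1]
s=sensors.sense();e=s["eef_pos"];a=s["tcp_rot"][2];X=np.array([np.cos(a),np.sin(a)]);Y=np.array([np.sin(a),-np.cos(a)])
for n in("scene","top"):
    q,d=grab_frame(n);np.savez(f"{n}_{nm}.npz",p=q,d=d);C=cloud(n,d);h=cv2.cvtColor(q,cv2.COLOR_RGB2HSV)
    m=(d>0)&(h[...,0]<18)&(h[...,1]>200)&(np.hypot(C[...,0]-e[0],C[...,1]-e[1])<50)&(C[...,2]>80)
    P=C[m];print(n,len(P))
    if len(P)>10:
        r=P[:,:2]-e[:2];print(" x_t",np.percentile(r@X,[2,50,98]).round(1),"y_t",np.percentile(r@Y,[2,50,98]).round(1),"z",np.percentile(P[:,2],[2,50,98]).round(1))
        v,u=np.nonzero(m);print(" px",u.min(),u.max(),v.min(),v.max())
q=np.load(f"scene_{nm}.npz")["p"];cv2.imwrite(f"pics/{nm}.png",cv2.resize(q[80:190,260:392],(720,600),interpolation=cv2.INTER_CUBIC)[:,:,::-1])
E
python3 skirt.py lift
```

```text
t 6.33 pos [505.7  80.8 131.9] rpy [-1.7996e+02 -2.0000e-02  1.5591e+02] F [ 0.4  1.  -0.7] M [-0.062 -0.041 -0.003] open 39.2 grip 40.8 q6 -0.99 qv 0.006
turn [-0.0007 -0.0004 -0.0016] shift [0.0049 0.0155 0.0099]
scene 208
 x_t [-29.5 -16.9   5.9] y_t [-28.5  -7.2  21.2] z [154.8 172.4 199.7]
 px 307 330 109 136
top 0
```

View pics/lift.png

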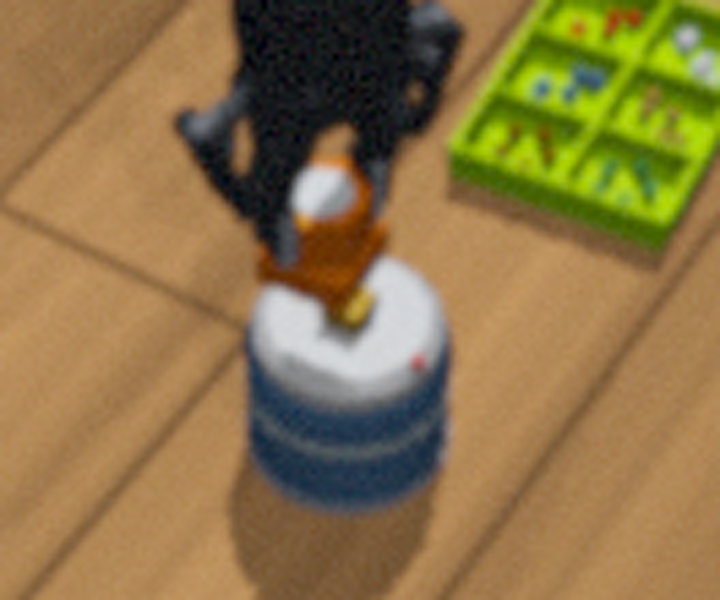

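The crop shows the cap held upright just short of the stub: disc at (325,193), skirt corners at (260,265) and (387,232), stub at (352,308), red pin at (418,363). Next I measure where the cap centre sits relative to the TCP, in the same camera as the stub.

Run:
```python
from h import *
e=np.array([505.7,80.8]);a=np.radians(155.9);X=np.array([np.cos(a),np.sin(a)]);Y=np.array([np.sin(a),-np.cos(a)])
p=np.load("scene_lift.npz")["p"];S=8;x0,y0,x1,y1=300,100,340,140
big=cv2.resize(p[y0:y1,x0:x1],None,fx=S,fy=S,interpolation=cv2.INTER_CUBIC);h=cv2.cvtColor(big,cv2.COLOR_RGB2HSV)
un=lambda c:np.array([(c[0]+.5)/S-.5+x0,(c[1]+.5)/S-.5+y0])
w=((h[...,1]<80)&(h[...,2]>110)).astype(np.uint8)
n,l,s,c=cv2.connectedComponentsWithStats(w)
for i in range(1,n):
    if s[i,4]>1500:
        cn=max(cv2.findContours((l==i).astype(np.uint8),0,1)[0],key=cv2.contourArea);hull=cv2.convexHull(cn);(m,ax,an)=cv2.fitEllipse(hull);b=s[i]
        if (un(b[:2])[1]<118): 
            q=onplane("scene",un(m),197.7)[:2];print("disc",un(m).round(1),np.round(ax,1)/S,q.round(1),"rel tool x,y",((q-e)@X).round(1),((q-e)@Y).round(1))
o=((h[...,0]<18)&(h[...,1]>190)).astype(np.uint8);n,l,s,c=cv2.connectedComponentsWithStats(o);i=1+s[1:,4].argmax();v,u=np.nonzero(l==i)
L=un((u.min(),np.median(v[u==u.min()])));R=un((u.max(),np.median(v[u==u.max()])));B=un((np.median(u[v==v.max()]),v.max()))
for nm,c in(("mid LR z159",(L+R)/2),):
    q=onplane("scene",c,158.7)[:2];print(nm,L,R,B,q.round(1),"rel",((q-e)@X).round(1),((q-e)@Y).round(1))
k=onplane("scene",B,149.7)[:2];print("front corner",k.round(1),"rel x",((k-e)@X).round(1),((k-e)@Y).round(1))
# initial scene-only positions
q=onplane("scene",(271.4,201.6),48);print("scene cap0",q.round(1),"stub scene",onplane("scene",(323.4,135.2),109).round(1),"stub top",onplane("top",(273.8,235.8),109).round(1))
```

```text
disc [318.5 114.8] [ 9.9625 11.7625] [505.   80.7] rel tool x,y 0.6 -0.4
mid LR z159 [306.9375 129.875 ] [330.3125 121.6875] [321.0625 137.0625] [505.3  80.3] rel 0.2 -0.6
front corner [526.1  58.9] rel x -27.5 -11.7
scene cap0 [ 487.3 -114.1   48. ] stub scene [509.2  96.9 109. ] stub top [506.4  96.2 109. ]
```

>>> move_arm(motion=[[0,0,0,0.005,0.0155,0,0.03],[0,0,0,0.005,0.0155,0.02,0.03],[0,0,0,0.005,0.0155,0.035,0.03],[0,0,0,0.005,0.0155,0.035,0.03],[0,0,0,0.005,0.0155,0.035,0.03]])

```text
clock: 7.05
eef_pos: [507.9, 98.1, 97.4]
tcp_rot: [3.141, 0.0, 2.723]
contact_force: [0.1, 0.1, -0.6]
opening: 0.462
grasp_force: 40.8
```

```bash
python3 go.py 507.6 97.3 92 156
python3 - <<'E'
from rig import grab_frame
import cv2,numpy as np
q,_=grab_frame("scene");np.save("pre.npy",q)
p,_=grab_frame("top")
cv2.imwrite("pics/pre.png",cv2.resize(q[95:175,280:376],(720,600),interpolation=cv2.INTER_CUBIC)[:,:,::-1])
E
```

```text
t 7.05 pos [507.9  98.1  97.4] rpy [1.7999e+02 1.0000e-02 1.5601e+02] F [ 0.1  0.1 -0.6] M [ 0.018 -0.053  0.013] open 39.4 grip 40.8 q6 -0.96 qv 0.009
turn [0.0001 0.0001 0.0002] shift [-0.     -0.0009  0.0054]
```

Now I lower the cap gently in small steps while watching the force.

>>> move_arm(motion=[[0,0,0,0,-0.001,0.002,0.03],[0,0,0,0,-0.001,0.004,0.03],[0,0,0,0,-0.001,0.006,0.03],[0,0,0,0,-0.001,0.008,0.03],[0,0,0,0,-0.001,0.009,0.03],[0,0,0,0,-0.001,0.009,0.03]])

```text
clock: 7.9
eef_pos: [508.1, 97.4, 90.3]
tcp_rot: [3.14, 0.001, 2.723]
contact_force: [-7.7, -2.0, 25.7]
opening: 0.46
grasp_force: 44.2
```

```bash
python3 go.py 507.6 97.3 78.2 156
```

```text
t 7.9 pos [508.1  97.4  90.3] rpy [1.7994e+02 7.0000e-02 1.5602e+02] F [-7.7 -2.  25.7] M [0.112 1.466 0.093] open 39.3 grip 44.2 q6 -0.97 qv 0.002
turn [0.0011 0.0011 0.0003] shift [ 0.0004 -0.0003  0.0121]
```

Contact came at the bevel height, with the force pushing toward -x. I'll back up, shift about 2 mm toward -x, and go down again.

>>> move_arm(motion=[[0,0,0,0,0,-0.002,0.03],[0,0,0,0.0018,-0.0012,-0.002,0.03],[0,0,0,0.0018,-0.0012,-0.001,0.03],[0,0,0,0.0018,-0.0012,0,0.03],[0,0,0,0.0018,-0.0012,0.001,0.03],[0,0,0,0.0018,-0.0012,0.001,0.03]])

```text
clock: 8.65
eef_pos: [507.6, 97.4, 90.1]
tcp_rot: [3.139, 0.004, 2.723]
contact_force: [-5.1, -1.9, 33.5]
opening: 0.459
grasp_force: 45.1
```

```bash
python3 go.py 507.6 97.3 78.2 156
```

```text
t 8.65 pos [507.6  97.4  90.1] rpy [179.82   0.22 156.01] F [-5.1 -1.9 33.5] M [0.339 0.979 0.078] open 39.2 grip 45.1 q6 -0.97 qv 0.003
turn [0.0031 0.0039 0.0002] shift [ 0.     -0.0001  0.0119]
```

Run:
```python
from h import *
for n,roi in(("top",(248,212,302,264)),("scene",(296,118,350,182))):
    p=np.load(n+"0.npz")["p"];x0,y0,x1,y1=roi;S=8
    h=cv2.cvtColor(cv2.resize(p[y0:y1,x0:x1],None,fx=S,fy=S,interpolation=cv2.INTER_CUBIC),cv2.COLOR_RGB2HSV)
    un=lambda c:np.array([(c[0]+.5)/S-.5+x0,(c[1]+.5)/S-.5+y0])
    # whole canister silhouette sides, and white collar
    w=((h[...,1]<75)&(h[...,2]>90)).astype(np.uint8);N,l,s,c=cv2.connectedComponentsWithStats(w);i=1+s[1:,4].argmax()
    cn=max(cv2.findContours((l==i).astype(np.uint8),0,1)[0],key=cv2.contourArea);hull=cv2.convexHull(cn)
    P=np.array([onplane(n,un(q),80)[:2] for q in hull[:,0,:]],np.float32);c,r=cv2.minEnclosingCircle(P);el=cv2.fitEllipse(P)
    print(n,"collar@80 enclosing",np.round(c,1),round(r,1),"ellipse",np.round(el[0],1),np.round(el[1],1))
    # bright brass top face
    if n=="top": x=(h[...,0]>12)&(h[...,0]<35)&(h[...,1]>100)
    else: x=(h[...,0]>12)&(h[...,0]<35)&(h[...,1]>100)
    V=h[...,2][x&(np.arange(h.shape[0])[:,None]<30*S)];print(" brass V pct",np.percentile(V,[10,30,50,70,90]))
    for t in(120,150,170,190):
        m=(x&(h[...,2]>t)).astype(np.uint8);N,l,s,c=cv2.connectedComponentsWithStats(m)
        for i in range(1,N):
            if 800<s[i,4]<6000 and abs(un(c[i])[0]-((roi[0]+roi[2])/2))<8:
                cn=max(cv2.findContours((l==i).astype(np.uint8),0,1)[0],key=cv2.contourArea);Q=np.array([onplane(n,un(q),109)[:2] for q in cn[:,0,:]],np.float32);r=cv2.minAreaRect(Q);print("  V>",t,np.round(r[0],1),np.round(r[1],1),round(r[2]%90,1))
```

```text
top collar@80 enclosing [502.9  95.9] 53.7 ellipse [503.4  97.8] [ 96.6 106.3]
 brass V pct [103. 116. 167. 170. 176.]
  V> 120 [506.5  96.5] [21.  21.8] 5.5
  V> 150 [506.5  97.2] [21.  20.4] 5.5
  V> 170 [505.8  97.6] [19.6 19.5] 5.8
scene collar@80 enclosing [525.8  94.7] 76.5 ellipse [519.2  93.7] [100.5 151. ]
 brass V pct [143. 154. 167. 174. 179.]
  V> 120 [509.9  97.3] [20.4 21. ] 6.1
  V> 150 [509.   98.4] [19.4 18.6] 3.0
  V> 170 [508.   99.2] [17.7 16.8] 2.6
```

>>> move_arm(motion=[[0,0,0,0,0,-0.004,0.03],[0,0,0,-0.0015,0.003,-0.004,0.03],[0,0,0,-0.0015,0.003,-0.004,0.03]])

```text
clock: 9.02
eef_pos: [507.5, 98.9, 90.8]
tcp_rot: [-3.141, -0.001, 2.723]
contact_force: [-1.2, -1.5, 3.6]
opening: 0.461
grasp_force: 41.3
```

```bash
python3 go.py 508 98.8 90 156
```

```text
t 9.03 pos [507.5  98.9  90.8] rpy [-1.7997e+02 -4.0000e-02  1.5603e+02] F [-1.2 -1.5  3.6] M [0.004 0.17  0.016] open 39.3 grip 41.3 q6 -0.96 qv 0.003
turn [-0.0005 -0.0007  0.0005] shift [-0.0005  0.0001  0.0008]
```

>>> move_arm(motion=[[0,0,0,-0.0005,0,0.001,0.03],[0,0,0,-0.0005,0,0.002,0.03],[0,0,0,-0.0005,0,0.003,0.03],[0,0,0,-0.0005,0,0.003,0.03]])

```text
clock: 9.52
eef_pos: [508.1, 99.2, 87.8]
tcp_rot: [3.141, -0.001, 2.723]
contact_force: [0.3, 5.3, 1.2]
opening: 0.459
grasp_force: 41.3
```

```bash
python3 go.py 508 98.8 90 156
```

```text
t 9.53 pos [508.1  99.2  87.8] rpy [ 1.7997e+02 -4.0000e-02  1.5601e+02] F [0.3 5.3 1.2] M [ 0.986  0.066 -0.012] open 39.2 grip 41.3 q6 -0.96 qv 0.004
turn [ 0.0006 -0.0006  0.0001] shift [-0.0001 -0.0004 -0.0022]
```

It's entering: at z 87.8 there's only 1 N upward and 5 N sideways. I'll ease +y and continue down to just above the seat.

>>> move_arm(motion=[[0,0,0,0.0003,0.0007,0.001,0.03],[0,0,0,0.0003,0.0007,0.003,0.03],[0,0,0,0.0003,0.0007,0.005,0.03],[0,0,0,0.0003,0.0007,0.007,0.03],[0,0,0,0.0003,0.0007,0.008,0.03],[0,0,0,0.0003,0.0007,0.008,0.03]])

```text
clock: 10.28
eef_pos: [508.1, 99.4, 80.0]
tcp_rot: [-3.142, -0.0, 2.723]
contact_force: [-0.1, 2.9, -0.7]
opening: 0.461
grasp_force: 41.1
```

```bash
python3 go.py 508 98.8 78.2 156
```

```text
t 10.28 pos [508.1  99.4  80. ] rpy [-1.8000e+02 -1.0000e-02  1.5602e+02] F [-0.1  2.9 -0.7] M [0.708 0.054 0.012] open 39.4 grip 41.1 q6 -0.96 qv 0.002
turn [-0.0001 -0.0002  0.0003] shift [-0.0001 -0.0006  0.0018]
```

>>> move_arm(motion=[[0,0,0,0,0.0002,0.0007,0.03],[0,0,0,0,0.0003,0.0014,0.03],[0,0,0,0,0.0003,0.002,0.03],[0,0,0,0,0.0003,0.0025,0.03],[0,0,0,0,0.0003,0.0025,0.03]])

```text
clock: 10.9
eef_pos: [508.3, 99.6, 78.2]
tcp_rot: [-3.141, 0.0, 2.723]
contact_force: [-3.2, 2.0, 8.7]
opening: 0.458
grasp_force: 42.2
```

```bash
python3 go.py 508 98.8 78.2 156
```

```text
t 10.9 pos [508.3  99.6  78.2] rpy [-179.99    0.    156.03] F [-3.2  2.   8.7] M [ 0.282  0.52  -0.073] open 39.1 grip 42.2 q6 -0.96 qv 0.001
turn [-0.0002  0.0001  0.0005] shift [-0.     -0.0009 -0.    ]
```

Seated at reading 78.2, exactly 96 mm above the pick height, with 9 N. I'll raise the grip, ease the press slightly, and turn clockwise 20°, which is less than the guaranteed 23° of run-in.

>>> move_arm(motion=[[0,0,0,0,0,-0.0003,0.03],[0,0,0.07,0,0,-0.0003,0.03],[0,0,0.14,0,0,-0.0003,0.03],[0,0,0.21,0,0,-0.0003,0.03],[0,0,0.28,0,0,-0.0003,0.03],[0,0,0.35,0,0,-0.0003,0.03],[0,0,0.35,0,0,-0.0003,0.03]], grip_force=80)

```text
clock: 11.78
eef_pos: [508.5, 99.5, 78.4]
tcp_rot: [-3.142, 0.0, 2.372]
contact_force: [-2.6, 0.2, 7.3]
opening: 0.455
grasp_force: 80.3
```

```bash
python3 go.py
```

```text
t 11.78 pos [508.5  99.5  78.4] rpy [-1.8000e+02  2.0000e-02  1.3592e+02] F [-2.6  0.2  7.3] M [ 0.217  0.312 -0.052] open 38.9 grip 80.3 q6 -0.61 qv 0.026
```

>>> move_arm(motion=[[0,0,0.05,0,0,-0.0002,0.03],[0,0,0.1,0,0,-0.0002,0.03],[0,0,0.15,0,0,-0.0002,0.03],[0,0,0.2,0,0,-0.0002,0.03],[0,0,0.2,0,0,-0.0002,0.03]])

```text
clock: 12.4
eef_pos: [508.3, 99.5, 78.4]
tcp_rot: [-3.141, 0.0, 2.173]
contact_force: [-1.9, 1.0, 5.2]
opening: 0.454
grasp_force: 80.2
```

```bash
python3 go.py
```

```text
t 12.4 pos [508.3  99.5  78.4] rpy [-1.7999e+02  1.0000e-02  1.2453e+02] F [-1.9  1.   5.2] M [ 0.2    0.363 -0.057] open 38.8 grip 80.2 q6 -0.41 qv 0.024
```

>>> move_arm(motion=[[0,0,0.05,0,0,0,0.03],[0,0,0.1,0,0,0,0.03],[0,0,0.15,0,0,0,0.03],[0,0,0.2,0,0,0,0.03],[0,0,0.2,0,0,0,0.03]])

```text
clock: 13.02
eef_pos: [508.1, 99.5, 78.3]
tcp_rot: [-3.141, 0.0, 1.974]
contact_force: [-2.4, 0.1, 5.4]
opening: 0.454
grasp_force: 80.3
```

```bash
python3 go.py
python3 - <<'E'
from h import *
# baseline: red pin in first frames
for n,roi in(("scene",(328,138,346,156)),("top",(258,218,296,256))):
    h=cv2.cvtColor(np.load(n+"0.npz")["p"],cv2.COLOR_RGB2HSV);x0,y0,x1,y1=roi;g=h[y0:y1,x0:x1].astype(int)
    m=((g[...,0]<8)|(g[...,0]>170))&(g[...,1]>90);v,u=np.nonzero(m);print(n,m.sum(),u.mean()+x0 if m.sum() else "",v.mean()+y0 if m.sum() else "")
E
```

```text
t 13.03 pos [508.1  99.5  78.3] rpy [-1.7997e+02  1.0000e-02  1.1308e+02] F [-2.4  0.1  5.4] M [ 0.033  0.402 -0.034] open 38.8 grip 80.3 q6 -0.21 qv 0.019
scene 1 336.0 146.0
top 5 276.6 219.2
```

```bash
cat > pin.py <<'E'
import numpy as np
from rig import grab_frame
fs=np.mean([grab_frame("scene")[0].astype(float) for _ in range(6)],0);w=fs[139:154,329:345]
r=np.clip(w[...,0]-w[...,1:].max(2)-12,0,None);v,u=np.mgrid[139:154,329:345];print("pin",round(r.sum()),"u",round((r*u).sum()/r.sum(),2),"v",round((r*v).sum()/r.sum(),2))
E
python3 pin.py
```

```text
pin 2121 u 337.99 v 143.95
```

>>> move_arm(motion=[[0,0,0.05,0,0,0,0.03],[0,0,0.1,0,0,0,0.03],[0,0,0.15,0,0,0,0.03],[0,0,0.2,0,0,0,0.03],[0,0,0.2,0,0,0,0.03]])

```text
clock: 13.95
eef_pos: [508.1, 99.5, 78.4]
tcp_rot: [-3.141, 0.0, 1.774]
contact_force: [-2.2, 1.8, 5.5]
opening: 0.453
grasp_force: 80.3
```

```bash
python3 go.py; python3 pin.py
```

```text
t 13.95 pos [508.1  99.5  78.4] rpy [-1.7998e+02  2.0000e-02  1.0163e+02] F [-2.2  1.8  5.5] M [ 0.257  0.443 -0.003] open 38.7 grip 80.3 q6 -0.01 qv 0.02
pin 2126 u 337.78 v 144.03
```

>>> move_arm(motion=[[0,0,0.05,0,0,0,0.03],[0,0,0.1,0,0,0,0.03],[0,0,0.15,0,0,0,0.03],[0,0,0.2,0,0,0,0.03],[0,0,0.2,0,0,0,0.03]])

```text
clock: 14.88
eef_pos: [508.2, 99.6, 78.4]
tcp_rot: [-3.141, 0.0, 1.574]
contact_force: [-2.5, 1.9, 5.3]
opening: 0.458
grasp_force: 80.3
```

```bash
python3 go.py
cat > pin.py <<'E'
import numpy as np
from rig import grab_frame
fs=np.mean([grab_frame("scene")[0].astype(float) for _ in range(5)],0);w=fs[140:153,330:343]
r=np.clip(np.minimum(w[...,0]-w[...,1],w[...,0]-w[...,2])-2*np.clip(w[...,1]-w[...,2],0,None)-15,0,None);v,u=np.mgrid[140:153,330:343];print("pin",round(r.sum()),"u",round((r*u).sum()/r.sum(),2),"v",round((r*v).sum()/r.sum(),2))
E
python3 pin.py
```

```text
t 14.88 pos [508.2  99.6  78.4] rpy [-1.7998e+02  1.0000e-02  9.0170e+01] F [-2.5  1.9  5.3] M [ 0.231  0.373 -0.059] open 39.1 grip 80.3 q6 0.19 qv 0.019
pin 219 u 336.2 v 145.88
```

>>> move_arm(motion=[[0,0,0.05,0,0,0,0.03],[0,0,0.1,0,0,0,0.03],[0,0,0.15,0,0,0,0.03],[0,0,0.2,0,0,0,0.03],[0,0,0.2,0,0,0,0.03]])

```text
clock: 15.75
eef_pos: [508.2, 99.6, 78.3]
tcp_rot: [-3.141, 0.0, 1.374]
contact_force: [-2.2, 1.8, 5.3]
opening: 0.455
grasp_force: 80.2
```

```bash
python3 go.py; python3 pin.py
```

```text
t 15.75 pos [508.2  99.6  78.3] rpy [-1.7999e+02  1.0000e-02  7.8700e+01] F [-2.2  1.8  5.3] M [ 0.259  0.369 -0.1  ] open 38.8 grip 80.2 q6 0.39 qv 0.018
pin 221 u 336.19 v 145.87
```

>>> move_arm(motion=[[0,0,0.04,0,0,0,0.03],[0,0,0.08,0,0,0,0.03],[0,0,0.08,0,0,0,0.03]])

```text
clock: 16.38
eef_pos: [508.3, 99.6, 78.4]
tcp_rot: [-3.142, 0.0, 1.294]
contact_force: [-2.5, 1.8, 4.9]
opening: 0.455
grasp_force: 80.2
```

```bash
python3 go.py; python3 pin.py;python3 go.py
```

```text
t 16.38 pos [508.3  99.6  78.4] rpy [-1.800e+02  1.000e-02  7.412e+01] F [-2.5  1.8  4.9] M [ 0.337  0.31  -0.03 ] open 38.8 grip 80.2 q6 0.47 qv 0.014
pin 243 u 336.13 v 145.83
t 16.62 pos [508.3  99.7  78.4] rpy [-179.99    0.     74.15] F [-1.2  2.3  4.6] M [ 0.301  0.352 -0.063] open 38.4 grip 80.2 q6 0.47 qv 0.001
```

>>> move_arm(motion=[[0,0,0.05,0,0,0,0.03],[0,0,0.1,0,0,0,0.03],[0,0,0.15,0,0,0,0.03],[0,0,0.2,0,0,0,0.03],[0,0,0.2,0,0,0,0.03]])

```text
clock: 17.25
eef_pos: [508.4, 99.7, 78.4]
tcp_rot: [3.142, -0.0, 1.094]
contact_force: [-1.2, 2.7, 4.6]
opening: 0.457
grasp_force: 80.2
```

```bash
python3 go.py; python3 pin.py
```

```text
t 17.25 pos [508.4  99.7  78.4] rpy [180.    -0.    62.67] F [-1.2  2.7  4.6] M [ 0.36   0.323 -0.069] open 39.0 grip 80.2 q6 0.67 qv 0.02
pin 223 u 336.21 v 145.88
```

>>> move_arm(motion=[[0,0,0.05,0,0,0,0.03],[0,0,0.1,0,0,0,0.03],[0,0,0.15,0,0,0,0.03],[0,0,0.2,0,0,0,0.03],[0,0,0.2,0,0,0,0.03]])

```text
clock: 18.12
eef_pos: [508.1, 100.1, 78.4]
tcp_rot: [-3.141, -0.0, 0.894]
contact_force: [-2.4, 5.3, 6.0]
opening: 0.453
grasp_force: 80.4
```

```bash
python3 go.py; python3 pin.py
```

```text
t 18.12 pos [508.1 100.1  78.4] rpy [-1.7996e+02 -1.0000e-02  5.1210e+01] F [-2.4  5.3  6. ] M [0.797 0.513 0.071] open 38.7 grip 80.4 q6 0.87 qv 0.019
pin 245 u 336.12 v 145.81
```

Torque has changed sign and is rising, so I switch to 3.5° steps.

>>> move_arm(motion=[[0,0,0.03,0,0,0,0.03],[0,0,0.06,0,0,0,0.03],[0,0,0.06,0,0,0,0.03]])

```text
clock: 18.75
eef_pos: [508.1, 100.2, 78.3]
tcp_rot: [-3.141, -0.0, 0.834]
contact_force: [-3.6, 6.8, 5.4]
opening: 0.459
grasp_force: 80.4
```

```bash
python3 go.py; python3 pin.py
```

```text
t 18.75 pos [508.1 100.2  78.3] rpy [-1.7996e+02 -1.0000e-02  4.7810e+01] F [-3.6  6.8  5.4] M [0.798 0.507 0.257] open 39.2 grip 80.4 q6 0.93 qv 0.012
pin 243 u 336.14 v 145.83
```

>>> move_arm(motion=[[0,0,0.03,0,0,0,0.03],[0,0,0.06,0,0,0,0.03],[0,0,0.06,0,0,0,0.03]])

```text
clock: 19.38
eef_pos: [508.2, 100.1, 78.4]
tcp_rot: [-3.141, -0.0, 0.775]
contact_force: [-3.7, 5.2, 5.2]
opening: 0.455
grasp_force: 80.4
```

```bash
python3 go.py; python3 pin.py
```

```text
t 19.38 pos [508.2 100.1  78.4] rpy [-1.7997e+02 -1.0000e-02  4.4380e+01] F [-3.7  5.2  5.2] M [0.856 0.494 0.288] open 38.8 grip 80.4 q6 0.99 qv 0.011
pin 228 u 336.15 v 145.79
```

>>> move_arm(motion=[[0,0,0.03,0,0,0,0.03],[0,0,0.06,0,0,0,0.03],[0,0,0.06,0,0,0,0.03]])

```text
clock: 20.0
eef_pos: [508.2, 100.2, 78.4]
tcp_rot: [-3.141, -0.0, 0.714]
contact_force: [-2.7, 5.0, 5.3]
opening: 0.455
grasp_force: 80.3
```

```bash
python3 go.py; python3 pin.py
```

```text
t 20.0 pos [508.2 100.2  78.4] rpy [-1.7996e+02 -1.0000e-02  4.0920e+01] F [-2.7  5.   5.3] M [0.795 0.45  0.111] open 38.8 grip 80.3 q6 1.05 qv 0.013
pin 243 u 336.14 v 145.64
```

>>> move_arm(motion=[[0,0,0.03,0,0,0,0.03],[0,0,0.06,0,0,0,0.03],[0,0,0.06,0,0,0,0.03]])

```text
clock: 20.62
eef_pos: [508.5, 99.9, 78.3]
tcp_rot: [-3.141, -0.0, 0.654]
contact_force: [-2.0, 3.6, 5.2]
opening: 0.456
grasp_force: 80.3
```

```bash
python3 go.py; python3 pin.py
```

```text
t 20.62 pos [508.5  99.9  78.3] rpy [-1.7999e+02 -2.0000e-02  3.7460e+01] F [-2.   3.6  5.2] M [ 0.532  0.318 -0.099] open 39.0 grip 80.3 q6 1.11 qv 0.011
pin 220 u 336.19 v 145.57
```

>>> move_arm(motion=[[0,0,0.02,0,0,0,0.03],[0,0,0.05,0,0,0,0.03],[0,0,0.05,0,0,0,0.03]])

```text
clock: 21.25
eef_pos: [508.7, 99.4, 78.4]
tcp_rot: [3.141, -0.0, 0.604]
contact_force: [-2.0, 0.4, 6.3]
opening: 0.454
grasp_force: 80.3
```

```bash
python3 go.py; python3 pin.py; python3 go.py
```

```text
t 21.25 pos [508.7  99.4  78.4] rpy [ 1.7996e+02 -2.0000e-02  3.4610e+01] F [-2.   0.4  6.3] M [ 0.108  0.244 -0.042] open 38.8 grip 80.3 q6 1.16 qv 0.01
pin 220 u 336.2 v 145.59
t 21.5 pos [508.7  99.4  78.4] rpy [ 1.7996e+02 -2.0000e-02  3.4630e+01] F [-0.6  0.8  5. ] M [ 0.136  0.206 -0.074] open 38.9 grip 80.3 q6 1.16 qv 0.002
```

>>> move_arm(motion=[[0,0,0.03,0,0,0,0.03],[0,0,0.07,0,0,0,0.03],[0,0,0.07,0,0,0,0.03]])

```text
clock: 21.88
eef_pos: [508.4, 99.4, 78.4]
tcp_rot: [3.141, 0.0, 0.534]
contact_force: [-2.8, -0.2, 5.2]
opening: 0.453
grasp_force: 80.4
```

```bash
python3 go.py; python3 pin.py; python3 pin.py; python3 go.py
```

```text
t 21.88 pos [508.4  99.4  78.4] rpy [1.7998e+02 1.0000e-02 3.0590e+01] F [-2.8 -0.2  5.2] M [ 0.09   0.354 -0.045] open 38.7 grip 80.4 q6 1.23 qv 0.016
pin 233 u 336.15 v 145.55
pin 234 u 336.14 v 145.55
t 22.38 pos [508.4  99.4  78.3] rpy [1.7998e+02 1.0000e-02 3.0620e+01] F [-2.   0.9  6.6] M [ 0.107  0.338 -0.047] open 38.6 grip 80.4 q6 1.23 qv 0.002
```

One click is confirmed. Torque peaked near yaw 46° and fell back to baseline, and the pin rose about 0.3 px against a predicted 0.36 px. We're about 8° past the click and 22° short of the next. Now I release and rise.

>>> move_arm(motion=[[0,0,0,0,0,-0.0004,0.04],[0,0,0,0,0,-0.0004,0.05],[0,0,0,0,0,-0.0004,0.065],[0,0,0,0,0,-0.0004,0.075],[0,0,0,0,0,-0.0004,0.075],[0,0,0,0,0,-0.02,0.075],[0,0,0,0,0,-0.06,0.075],[0,0,0,0,0,-0.12,0.075]], grip_force=20)

```text
clock: 23.38
eef_pos: [507.0, 99.4, 198.1]
tcp_rot: [-3.14, 0.003, 0.533]
contact_force: [0.7, 0.1, -0.0]
opening: 0.881
grasp_force: 0.0
```

>>> move_arm(motion=[[0,0,0,-0.08,0.12,-0.06,0.075],[0,0,0,-0.12,0.2,-0.06,0.075],[0,0,0,-0.12,0.2,-0.06,0.075],[0,0,0,-0.12,0.2,-0.06,0.075],[0,0,0,-0.12,0.2,-0.06,0.075],[0,0,0,-0.12,0.2,-0.06,0.075]])

```text
clock: 24.12
eef_pos: [506.3, -133.3, 257.8]
tcp_rot: [-3.141, 0.0, 0.532]
contact_force: [0.5, -0.5, -1.0]
opening: 0.879
grasp_force: 0.0
```

```bash
python3 go.py; python3 pin.py
python3 - <<'E'
from h import *
from rig import grab_frame
out=[]
for n in("scene","top"):
    q,d=grab_frame(n);C=cloud(n,d);h=cv2.cvtColor(q,cv2.COLOR_RGB2HSV)
    near=(np.hypot(C[...,0]-508,C[...,1]-98)<45)&(d>0)
    w=near&(C[...,2]>125)&(h[...,1]<90);o=near&(h[...,0]<18)&(h[...,1]>190)
    print(n,"disc",w.sum(),np.median(C[w],0).round(1) if w.any() else "","orange z",np.percentile(C[o][:,2],[2,50,98]).round(1) if o.any() else "")
    out.append(cv2.resize(q,(512,320)) if n=="top" else cv2.resize(q[95:195,270:370],(500,500),interpolation=cv2.INTER_CUBIC)[:,:288])
b=np.zeros((500,800,3),np.uint8);b[:,:288]=out[0];b[:320,288:]=out[1];cv2.imwrite("pics/end.png",b[:,:,::-1])
E
```

```text
t 24.12 pos [ 506.3 -133.3  257.8] rpy [-1.7996e+02  1.0000e-02  3.0490e+01] F [ 0.5 -0.5 -1. ] M [-0.022 -0.007 -0.031] open 75.1 grip 0.0 q6 0.78 qv 0.028
pin 228 u 336.14 v 145.57
scene disc 92 [508.7  99.3 145. ] orange z [102.8 118.6 144.3]
top disc 107 [506.4  96.9 142.6] orange z [109.3 139.6 145.8]
```

View pics/end.png

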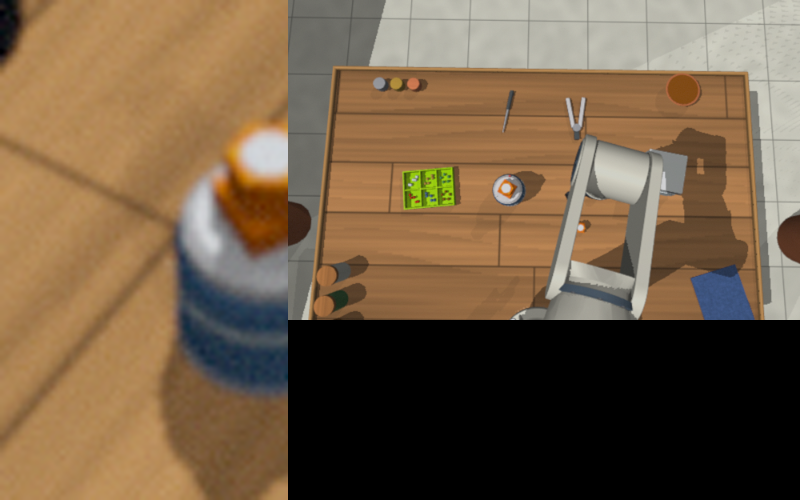

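The final view shows the cap level on the canister, disc top at 144 mm (96 + 48), with the tray, reamer, crimper and caddy in place. I'll check the pin against the first frame and hand in if it has risen by one step.

Run:
```python
import numpy as np
from rig import order
w=np.load("scene0.npz")["p"].astype(float)[140:153,330:343]
r=np.clip(np.minimum(w[...,0]-w[...,1],w[...,0]-w[...,2])-2*np.clip(w[...,1]-w[...,2],0,None)-15,0,None);v,u=np.mgrid[140:153,330:343];p=(r*v).sum()/r.sum();print("pin0 v",p)
if -0.55<145.57-p<-0.12: print(order.sign_off())
```

```text
pin0 v 145.8780487804878
the job is handed in; nothing more can be done
None
```

The orange cap is fully down on the stub, turned clockwise through one click and released; torque and the pin's rise of about one step both show a single click, and the job was handed in at about 24 s with no verdict returned.

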